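# Set the straightedge against two locating pins on an instrument panel

### The job

The brown front panel is about to be marked out. Pick up the straightedge with the blue knob, lay it flat on the panel on the robot's side of the two red-topped pins and clear of them, then slide it away from the robot until one long edge presses on both pins at the same time, with a few newtons on each, hold it so for a moment, then let go and leave it touching both. The pins bend if shoved hard (never over 8 N on either), so feel for the contact, and leave everything else on the bench and panel where it is.

Things in the scene. Friction and masses are not known exactly. Their poses are not given: they have to be found in the camera images.
- knob (a point): Centre (half-way up) of the blue knob of the straightedge: a loose aluminium bar 260 x 50 mm, 6 mm thick, about 0.25 kg, with a round upright blue knob at its middle (24 mm diameter, 32 mm tall, standing on the bar's top). This point lies 22 mm above the bar's underside and 16 mm above its top. x runs along the bar, y across it (the long edges are at y = +25 and -25 mm, both alike), z up. At the start it lies flat on the bench.
- edge: The same straightedge; its origin is at the centre of the bar's underside, axes as above.
- panel: Fixed brown panel on a plywood board, 220 mm (its x, away from the robot) by 300 mm (its y), its top face 12 mm above the bench. Origin at the centre of the underside, at bench height; z up.
- pinA: Slot of the left pin, on a white patch. Origin at the slot's centre on the panel's top; x along the slot (the panel's x). A brass post with a red top, 10 mm diameter, 18 mm tall, is clamped in it anywhere up to 16 mm either side of the slot's centre along x, so its true place differs from this reading. It stays put but counts as bent over 8 N. (postA_axis: a point on that post's axis.)
- pinB: Slot of the right pin, 120 to 160 mm from the left one, the same in all respects, with its own offset of up to 16 mm (postB_axis: a point on that post's axis).
- dial_knob: Loose small black instrument knob, 22 mm diameter, 18 mm tall, standing on the panel near its far left corner; leave it. Origin at its underside.
- lamp: Loose small orange indicator lamp, 22 mm diameter, 18 mm tall, standing on the panel near its far right corner; leave it. Origin at its underside.
- meter: Loose white panel meter, 60 x 70 x 30 mm, on the bench; leave it. Origin at its underside.
- screwdriver: Loose screwdriver with red handle, 170 mm long, lying on the bench; leave it.
- screw_jar: Loose glass jar with black cap, 52 mm diameter, 60 mm tall, beyond the panel; leave it. Origin at its underside.
- try_square: Loose try square, wooden stock 100 mm, steel blade 110 mm, lying on the bench; leave it. Origin under the stock.
- tape_reel: Loose yellow reel, 60 mm diameter, 18 mm tall, on the bench; leave it. Origin at its underside.

How it is judged (in metres and radians):
On the way, in this order (a step that is already met when the one before it is completed fails the run):
1. the straightedge lies flat on the panel, on the robot's side of the pins and touching neither (z of knob in the frame of panel below 0.036 m and angle between knob's own z axis and vertical below 0.04 rad and x of knob in the frame of panel below 0.04 m and contact force between edge and panel above 0.3 N and contact force between edge and pinA below 0.1 N and contact force between edge and pinB below 0.1 N), for 0.1 s.
2. lying flat, it presses on both pins at once, with 1.5 N or more on each (z of knob in the frame of panel below 0.036 m and angle between knob's own z axis and vertical below 0.04 rad and contact force between edge and pinA above 1.5 N and contact force between edge and pinB above 1.5 N), for 0.3 s.
At the end, for the whole second after the job is handed in: The straightedge lies flat on the panel on the robot's side of the pins, released and at rest, with one long edge within 2 mm of the side of both posts (z of knob in the frame of panel below 0.036 m and angle between knob's own z axis and vertical below 0.04 rad and x of knob in the frame of panel below 0.04 m and ((y of postA_axis in the frame of knob between 0.028 and 0.032 m and y of postB_axis in the frame of knob between 0.028 and 0.032 m) or (y of postA_axis in the frame of knob between -0.032 and -0.028 m and y of postB_axis in the frame of knob between -0.032 and -0.028 m)) and linear speed of edge below 0.01 m/s and contact force between edge and the fingers below 0.05 N); the robot touches nothing.
It fails at once if a pin is pressed with more than 8 N (contact force between any of pinA, pinB and anything else above 8 N).
It fails at once if a bystander is moved more than 15 mm (distance of any of dial_knob, lamp, meter, screwdriver, screw_jar, try_square, tape_reel from where it was at the start of the episode above 0.015 m).
It also fails if it takes over 64 s, if anything falls off the work surface, if the arm or the gripper's body presses on something with over 40 N, if the wrist force passes 120 N, or if a joint passes its speed limit or range.

### The arm

A 6-joint arm with a two-finger parallel gripper is mounted at the origin on the work surface. World frame = base frame: x ahead of the robot, y to its left, z up, the work surface at z = 0. Lengths are in mm, angles in rad, forces in N, time in s.
With the tool pointing down it reaches from about 375 to 825 mm from the base axis. Payload 5.5 kg.
Tool frame: the origin (TCP) lies on the centre line of the jaws, within the pads' length; the fingertips stand 22 mm ahead of it and the grasp point (between the pads) lies 3 mm ahead of it (tip_extent is the distance from the TCP to the fingertips, in mm); z points along the fingers, y is the line along which they close (so a half turn about z gives the same grasp; the last joint's range is limited). The gripper opens to 85 mm and grips with 20 to 120 N. Pads are 22 mm wide; open, the fingers measure 114 mm over their backs; the gripper's body (76 mm by 85 mm) begins 54 mm behind the grasp point. The pads swing forward as they close: fully open they stand 13 mm farther back than shut.
Start: joints at [-1.18, 0.314, -0.047, 1.21, 0, 1.571], TCP at [228.553, -554.76, 253.299] pointing down, gripper open.
Joint ranges: [-2.67, 2.67], [-0.69, 1.73], [-1.03, 1.25], [-2.08, 2.16], [-1.42, 1.45], [-3.14, 3.14]. Speed limits (rad/s): [2.39, 2.39, 3.01, 3.14, 3.14, 3.14].

### API

Orientations are given as a unit quaternion [x, y, z, w].
In Python, from bench import sense, camera, get_calibration, hand_in, tip_extent gives the robot as it stands.
- The arm moves only by the tool servo_tool, never from a script. Its argument "plan" is a list of rows, each a list of 5 numbers: the opening, from 0 (shut) to 1 (fully open), then the shift along the tool's x, y, z in m, then the turn about the tool's z in rad. A call has 1 to 5 rows; each row is the pose to reach, as a shift and turn from the pose commanded when the call began, along the tool's axes at that moment; what a row does not reach only later rows make up. A row lasts 1/12 s, in which the tool goes at most 41.7 mm and 7.16 degrees, less where a joint would pass 70% of its speed; a pose out of reach is approached as far as the arm can. A call with a gripper value outside its range is refused whole. The fingers move at their own pace and stop on an object; the grip force is fixed at half the most. Time passes only in rows, so rows that repeat a pose let the fingers close. It gives the time, the measured TCP pose, the force, the opening and the grip force at its end, in the units of the state.
- sense(): the state, without advancing time (a new reading comes with each control period).
- camera(name): name is "scene" or "top" or "wrist"; returns the picture (420x560x3 uint8, blue, green, red); there is no depth.
- get_calibration(name): a dict with "fov_y" (degrees; the focal length in pixels is half the picture's height over the tangent of half this angle, whatever the lens; pixels are square), "cx", "cy" (the principal point, pixels), "R" (3x3) and "t" (3): a world point X has camera coordinates R X + t. Camera axes: x right, y down, z forward; pixel columns grow to the right and rows downward; lengths in mm; the calibration is good to about 2 mm. A picture is of the moment at which its call begins: read the wrist's pose just before it. get_calibration takes no time and is no camera call; for the wrist camera it gives the pose at the moment of the call.
- hand_in(): hands the job in; it is judged then, once.
The state is a dict: "time": time; "q": joint angles; "qvel": joint speeds; "joint_torque": joint torques, N m; "position": TCP position; "tool_rot": TCP orientation; "wrist_force": force on the tool from outside, world axes, zero at the start; "moment": the same for the moment, N m; "gripper_width": opening from 0.0 (shut) to 1.0 (fully open); "finger_force": force on a finger pad.
Only numpy, scipy, OpenCV 4.12 (cv2) and the standard library are available. Lean on these libraries where they do the work, as an engineer would, in place of code of your own. Each camera call takes 0.05 s, during which the arm holds its last target. There are 200 camera calls.

## Working session

There is one attempt and no reset: what is moved stays moved. The work goes in short steps, Python scripts to look and compute and a tool call to move; the robot and the scene stay as the last step left them, time stands still between calls to the robot, and variables do not carry over. Pictures are saved under pics/ and viewed, at most 10 in all, crops included, and the job is handed in when it is done.

Besides the shell and the picture viewer there is one more tool, called after "Emit:" as name(argument=value, ...), one argument or row to a line, values as JSON. servo_tool: Moves the arm, as the interface text tells. Its arguments: {"type":"object","properties":{"plan":{"type":"array","items":{"type":"array","items":{"type":"number"}}}},"required":["plan"]}

```bash
mkdir -p pics
python3 - <<'E'
from bench import *
import cv2
s=sense();print(s);print(tip_extent if not callable(tip_extent) else tip_extent())
for n in("top","scene"):
    cv2.imwrite(f"pics/{n}0.png",camera(n));print(n,get_calibration(n))
E
```

```text
{'time': 0.0, 'q': array([-1.17999768e+00,  3.14228251e-01, -4.80625355e-02,  1.21020664e+00,
       -1.13321834e-05,  1.57082022e+00]), 'qvel': array([-8.70428885e-04, -1.39365140e-03, -8.68057171e-05,  7.34040225e-05,
        2.45828784e-05, -9.90860924e-04]), 'joint_torque': array([ 4.26134080e-03, -5.39596581e+01,  3.39744508e+01,  1.91527797e-02,
        3.35106033e-04,  1.08403108e-05]), 'position': array([ 228.34867249, -554.26859233,  252.44045486]), 'tool_rot': array([ 9.80972179e-01,  1.94146491e-01, -1.70709835e-04, -8.33263559e-04]), 'wrist_force': array([ 0.06569455, -0.04128365, -0.21434391]), 'moment': array([-0.00398757, -0.03805533, -0.03017819]), 'finger_force': 0.0, 'gripper_width': 0.9984844285247884}
22.0
top {'fov_y': 49.78951273655356, 'cx': 281.8284723208176, 'cy': 211.2436127737654, 'R': array([[-2.88056901e-02, -9.99584680e-01,  8.36793262e-04],
       [-9.82106313e-01,  2.81461186e-02, -1.86212207e-01],
       [ 1.86111316e-01, -6.18579106e-03, -9.82509193e-01]]), 't': array([ -53.34585339,  565.35600533, 1121.05656562])}
scene {'fov_y': 51.55153984138326, 'cx': 287.719783605744, 'cy': 212.1037797136394, 'R': array([[ 0.73304059,  0.680178  ,  0.00306337],
       [ 0.51955803, -0.55701939, -0.64791115],
       [-0.43898855,  0.47653677, -0.76170976]]), 't': array([-346.81371781, -319.69105025, 1288.23073081])}
```

View pics/top0.png

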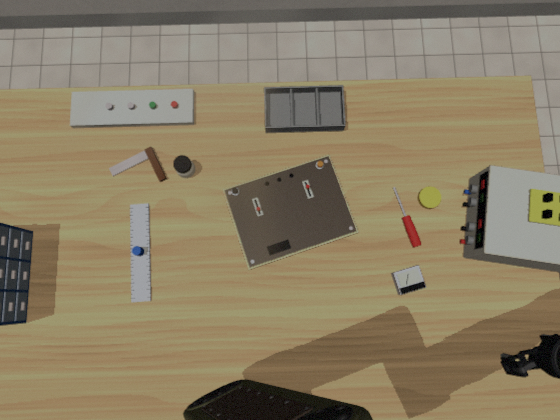

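View pics/scene0.png

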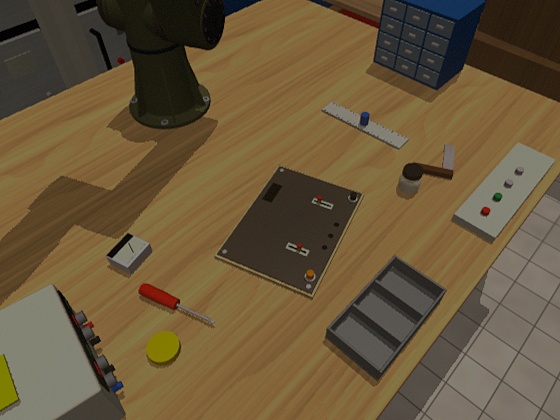

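The top view shows the panel centred near (290,212) and turned about 17°. The pins' red tops are near (257,207) and (308,189), and the bar is at (140,252) with its blue knob at (138,251). The scene view agrees: knob (365,119), pins (320,200) and (299,247).

```bash
cat > h.py <<'E'
import numpy as np, cv2
from bench import *
def ray(c,uv):
    f=210/np.tan(np.radians(c["fov_y"]/2)); R=np.array(c["R"]);t=np.array(c["t"])
    d=R.T@np.array([(uv[0]-c["cx"])/f,(uv[1]-c["cy"])/f,1.]); return -R.T@t,d
def onz(c,uv,z):
    o,d=ray(c,uv); return o+d*(z-o[2])/d[2]
def proj(c,X):
    f=210/np.tan(np.radians(c["fov_y"]/2)); p=np.array(c["R"])@X+np.array(c["t"]); return p[:2]/p[2]*f+[c["cx"],c["cy"]]
def blobs(img,lo,hi,box=None,amin=4):
    h=cv2.cvtColor(img,cv2.COLOR_BGR2HSV)
    m=cv2.inRange(h,np.array(lo),np.array(hi))
    if lo[0]==0: m|=cv2.inRange(h,np.array([172,lo[1],lo[2]]),np.array([180,hi[1],hi[2]]))
    if box: k=np.zeros_like(m);x0,y0,x1,y1=box;k[y0:y1,x0:x1]=255;m&=k
    n,l,s,c=cv2.connectedComponentsWithStats(m)
    return [(c[i].round(1),s[i][4]) for i in range(1,n) if s[i][4]>=amin],m
E
python3 - <<'E'
from h import *
T=cv2.imread("pics/top0.png");S=cv2.imread("pics/scene0.png");ct=get_calibration("top");cs=get_calibration("scene")
print("f")
for nm,I,c,b1,b2 in(("top",T,ct,(230,160,350,260),(120,190,160,310)),("scene",S,cs,(220,170,360,295),(310,95,415,150))):
    r,_=blobs(I,(0,140,80),(6,255,255),b1,3);print(nm,"red",[(x,a,onz(c,x,29).round(1)) for x,a in r])
    r,_=blobs(I,(100,120,40),(130,255,255),b2,6);print("blue",[(x,a,onz(c,x,24).round(1)) for x,a in r])
    r,m=blobs(I,(0,0,120),(180,60,255),b2,30);
    m|=blobs(I,(100,120,40),(130,255,255),b2)[1]
    p=cv2.findNonZero(m)
    q=np.array([onz(c,x[0],6)[:2] for x in p],np.float32);print("bar",cv2.minAreaRect(q))
    r,m=blobs(I,(0,0,20),(30,140,105),(205,150,370,300),300)
    m=cv2.morphologyEx(m,cv2.MORPH_OPEN,np.ones((5,5)));cn=max(cv2.findContours(m,0,2)[0],key=cv2.contourArea)
    q=np.array([onz(c,x[0],12)[:2] for x in cn],np.float32);print("panel",cv2.minAreaRect(q))
E
```

```text
f
top red [(array([307., 186.]), np.int32(9), array([ 635. , -139.1,   29. ])), (array([258. , 208.3]), np.int32(7), array([577.9,  -6.8,  29. ]))]
blue [(array([137.7, 250.5]), np.int32(76), array([475.4, 310.2,  24. ]))]
bar ((475.22735595703125, 309.9601745605469), (263.149658203125, 52.54569625854492), 1.9234510660171509)
panel ((574.3248901367188, -91.07330322265625), (219.21282958984375, 298.53021240234375), 17.138885498046875)
scene red [(array([319. , 196.9]), np.int32(14), array([577.4,  -5.7,  29. ])), (array([298.9, 244.7]), np.int32(18), array([ 634.8, -139.5,   29. ]))]
blue [(array([365.1, 116.6]), np.int32(51), array([472.8, 317.7,  24. ]))]
bar ((474.2264404296875, 323.92364501953125), (257.8431701660156, 69.8508071899414), 2.3324835300445557)
panel ((575.0758666992188, -91.85874938964844), (221.59376525878906, 303.1355895996094), 17.178979873657227)
```

Emit:
servo_tool(
  plan=[
    [1,0.04,-0.02,0,-0.12],
    [1,0.08,-0.04,0,-0.24],
    [1,0.11,-0.06,0,-0.36],
    [1,0.15,-0.08,0,-0.48],
    [1,0.18,-0.1,0,-0.6],
  ],
)

```text
time: 0.52
position: [357.9, -392.1, 252.9]
tool_rot: [0.878, 0.478, 0.0, -0.0]
wrist_force: [0.4, -1.0, 0.6]
gripper_width: 0.999
finger_force: 0.0
```

```bash
cat >> h.py <<'E'
from scipy.spatial.transform import Rotation as Ro
def go(x,y,z,psi):
    s=sense();R=Ro.from_quat(s["tool_rot"]).as_matrix();p=s["position"]
    c=np.degrees(np.arctan2(R[1,0],R[0,0]))
    d=R.T@(np.array([x,y,z])-p)/1000
    print("t",round(s["time"],2),"pos",p.round(1),"psi",c.round(2),"q",s["q"].round(2),"F",s["wrist_force"].round(2),"M",s["moment"].round(3),"w",round(s["gripper_width"],3),"ff",round(s["finger_force"],1))
    print("shift",d.round(4),"turn",round(-np.radians((psi-c+180)%360-180),4))
E
python3 -c "
from h import *
go(475,310,150,181.9)"
```

```text
t 0.52 pos [ 357.9 -392.1  252.9] psi 57.09 q [-0.83  0.18 -0.22  1.17  0.    1.31] F [ 0.4  -1.03  0.64] M [-0.064 -0.073 -0.021] w 0.999 ff 0.0
shift [ 0.653  -0.2831  0.1032] turn -2.1783
```

Emit:
servo_tool(
  plan=[
    [1,0.036,-0.016,0,-0.12],
    [1,0.072,-0.032,0,-0.24],
    [1,0.108,-0.047,0,-0.36],
    [1,0.144,-0.062,0,-0.48],
    [1,0.18,-0.078,0,-0.6],
  ],
)

```text
time: 0.93
position: [390.1, -198.6, 253.0]
tool_rot: [0.698, 0.716, 0.0, -0.0]
wrist_force: [1.2, 0.3, 0.1]
gripper_width: 1.0
finger_force: 0.0
```

```bash
python3 -c "
from h import *
go(475,310,150,181.9)"
```

```text
t 0.93 pos [ 390.1 -198.6  253. ] psi 91.46 q [-0.47  0.01 -0.41  1.15  0.    1.07] F [1.16 0.32 0.11] M [-0.    -0.022  0.011] w 1.0 ff 0.0
shift [0.5062 0.0979 0.1031] turn -1.5784
```

Emit:
servo_tool(
  plan=[
    [1,0.038,0.008,0,-0.12],
    [1,0.076,0.016,0,-0.24],
    [1,0.114,0.023,0,-0.36],
    [1,0.152,0.03,0,-0.48],
    [1,0.19,0.037,0,-0.6],
  ],
)

```text
time: 1.35
position: [423.1, -7.9, 253.2]
tool_rot: [0.455, 0.89, -0.0, -0.0]
wrist_force: [0.9, -0.3, 1.0]
gripper_width: 1.002
finger_force: 0.0
```

```bash
python3 -c "
from h import *
go(475,310,150,181.9)"
```

```text
t 1.35 pos [423.1  -7.9 253.2] psi 125.86 q [-0.02 -0.02 -0.44  1.15 -0.    0.93] F [ 0.93 -0.29  0.98] M [-0.026 -0.085  0.012] w 1.002 ff 0.0
shift [0.2272 0.2282 0.1032] turn -0.9781
```

Emit:
servo_tool(
  plan=[
    [1,0.028,0.028,0,-0.12],
    [1,0.056,0.056,0,-0.24],
    [1,0.084,0.084,0,-0.36],
    [1,0.112,0.112,0,-0.48],
    [1,0.14,0.14,0,-0.6],
  ],
)

```text
time: 1.77
position: [455.7, 187.6, 253.1]
tool_rot: [0.171, 0.985, -0.0, -0.0]
wrist_force: [1.8, -0.6, -0.2]
gripper_width: 1.0
finger_force: 0.0
```

```bash
python3 -c "
from h import *
go(475,310,150,181.9)"
```

```text
t 1.77 pos [455.7 187.6 253.1] psi 160.26 q [ 0.39  0.11 -0.3   1.16 -0.    0.74] F [ 1.76 -0.6  -0.18] M [-0.027 -0.066 -0.002] w 1.0 ff 0.0
shift [0.0232 0.1217 0.1031] turn -0.3776
```

Emit:
servo_tool(
  plan=[
    [1,0.005,0.03,0,-0.12],
    [1,0.01,0.065,0.0,-0.24],
    [1,0.017,0.1,0.02,-0.378],
    [1,0.023,0.122,0.05,-0.378],
    [1,0.023,0.122,0.07,-0.378],
  ],
)

```text
time: 2.18
position: [476.3, 312.2, 181.1]
tool_rot: [-0.016, 1.0, 0.001, -0.0]
wrist_force: [-0.1, -0.7, -0.7]
gripper_width: 1.005
finger_force: 0.0
```

```bash
python3 -c "
from h import *
go(475,310,120,181.9)
c=get_calibration('wrist');I=camera('wrist');cv2.imwrite('pics/w1.png',I)
b,_=blobs(I,(100,120,40),(130,255,255),None,100);print([(x,a,onz(c,x,22).round(1)) for x,a in b])"
```

```text
t 2.18 pos [476.3 312.2 181.1] psi -178.16 q [ 0.58  0.29 -0.24  1.03  0.    0.55] F [-0.14 -0.68 -0.7 ] M [-0.087  0.051  0.001] w 1.005 ff 0.0
shift [ 0.0014 -0.0023  0.061 ] turn -0.0011
[(array([276.1, 198.1]), np.int32(756), array([478.3, 309.2,  22. ]))]
```

View pics/w1.png

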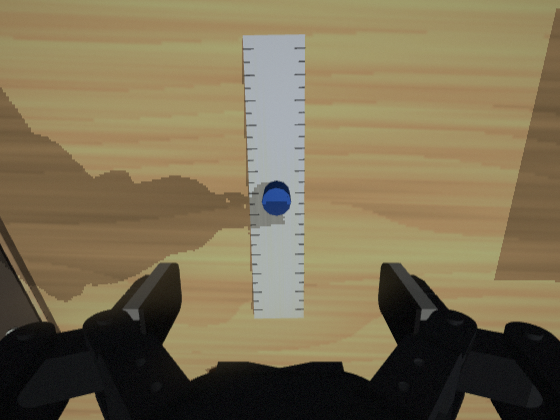

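The wrist view shows the bar upright in the image, with the knob at (276,198) between the open jaws. Next I refine the bar yaw from this picture.

```bash
python3 -c "
from h import *
I=cv2.imread('pics/w1.png');c=get_calibration('wrist')
_,m=blobs(I,(0,0,120),(180,60,255),(235,20,315,330));m=cv2.morphologyEx(m,cv2.MORPH_CLOSE,np.ones((9,9)))
q=np.array([onz(c,x[0],6)[:2] for x in cv2.findNonZero(m)],np.float32);print(cv2.minAreaRect(q))
go(477,309.8,31,181.9)"
```

```text
((472.6695556640625, 304.8320617675781), (258.59490966796875, 49.901512145996094), 2.635643720626831)
t 2.23 pos [473.8 308.7 177. ] psi -178.25 q [ 0.58  0.3  -0.25  1.03  0.    0.55] F [-1.56 -1.16 -3.04] M [-0.052  0.105  0.003] w 1.002 ff 0.0
shift [-0.0041  0.0015  0.1459] turn -0.0026
```

Emit:
servo_tool(
  plan=[
    [1,-0.002,0.001,0.04,-0.007],
    [1,-0.002,0.001,0.08,-0.007],
    [1,-0.002,0.001,0.11,-0.007],
    [1,-0.002,0.001,0.135,-0.007],
    [1,-0.002,0.001,0.146,-0.007],
  ],
)

```text
time: 2.65
position: [476.2, 307.1, 34.2]
tool_rot: [-0.017, 1.0, -0.002, -0.002]
wrist_force: [-1.2, -0.5, -0.5]
gripper_width: 1.004
finger_force: 0.0
```

Emit:
servo_tool(
  plan=[
    [1,0,0,0,0],
    [0,0,0,0,0],
    [0,0,0,0,0],
    [0,0,0,0,0],
    [0,0,0,0,0],
  ],
)

```text
time: 3.07
position: [479.6, 309.8, 39.1]
tool_rot: [-0.017, 1.0, 0.001, 0.001]
wrist_force: [0.6, 0.9, -0.3]
gripper_width: 0.454
finger_force: 0.0
```

Emit:
servo_tool(
  plan=[
    [0,0,0,0,0],
    [0,0,0,0,0],
    [0,0,0,0,0],
    [0,0,0,0,0],
    [0,0,0,0,0],
  ],
)

```text
time: 3.48
position: [479.2, 309.7, 38.8]
tool_rot: [-0.017, 1.0, 0.001, 0.001]
wrist_force: [-1.7, -0.2, 7.2]
gripper_width: 0.257
finger_force: 58.4
```

```bash
python3 -c "
from h import *
go(475,310,60,181.9)"
```

```text
t 3.48 pos [479.2 309.7  38.8] psi -178.04 q [ 0.57  0.43 -0.41  0.73  0.    0.54] F [-1.67 -0.22  7.18] M [-0.082  0.287 -0.015] w 0.257 ff 58.4
shift [ 0.0042  0.0004 -0.0212] turn 0.0011
```

Emit:
servo_tool(
  plan=[
    [0,0,0,-0.015,0],
    [0,0,0,-0.03,0],
    [0,0,0,-0.05,0],
    [0,0,0,-0.07,0],
    [0,0,0,-0.07,0],
  ],
)

```text
time: 3.9
position: [480.5, 310.5, 111.2]
tool_rot: [-0.017, 1.0, 0.002, 0.003]
wrist_force: [1.5, 1.0, -2.0]
gripper_width: 0.256
finger_force: 58.9
```

```bash
python3 -c "
from h import *
go(538,-103,109,113.3)"
```

```text
t 3.9 pos [480.5 310.5 111.2] psi -178.04 q [ 0.57  0.35 -0.33  0.88 -0.    0.54] F [ 1.46  1.03 -1.98] M [ 0.1   -0.049 -0.036] w 0.256 ff 58.9
shift [-0.0433 -0.4152  0.0012] turn 1.1984
```

Emit:
servo_tool(
  plan=[
    [0,-0.002,-0.02,0,0.06],
    [0,-0.004,-0.045,0,0.14],
    [0,-0.007,-0.075,0,0.23],
    [0,-0.01,-0.105,0,0.32],
    [0,-0.013,-0.135,0,0.4],
  ],
)

```text
time: 4.32
position: [495.3, 173.4, 106.3]
tool_rot: [0.184, 0.983, -0.0, -0.0]
wrist_force: [-0.3, -0.1, -2.5]
gripper_width: 0.256
finger_force: 59.1
```

```bash
python3 -c "
from h import *
go(538,-103,109,113.3)"
```

```text
t 4.32 pos [495.3 173.4 106.3] psi 158.84 q [ 0.34  0.28 -0.44  0.84 -0.    0.71] F [-0.25 -0.12 -2.49] M [ 0.014 -0.096  0.002] w 0.256 ff 59.1
shift [-0.1395 -0.2423 -0.0026] turn 0.7948
```

Emit:
servo_tool(
  plan=[
    [0,-0.014,-0.026,0,0.08],
    [0,-0.028,-0.051,0,0.17],
    [0,-0.043,-0.077,0,0.26],
    [0,-0.057,-0.102,0,0.34],
    [0,-0.07,-0.121,0,0.42],
  ],
)

```text
time: 4.73
position: [517.2, 34.5, 106.3]
tool_rot: [0.385, 0.923, -0.001, -0.001]
wrist_force: [0.9, 0.1, -3.1]
gripper_width: 0.26
finger_force: 59.1
```

```bash
python3 -c "
from h import *
go(538,-103,109,113.3)"
```

```text
t 4.73 pos [517.2  34.5 106.3] psi 134.7 q [ 0.07  0.27 -0.46  0.84 -0.    0.86] F [ 0.88  0.05 -3.06] M [ 0.021 -0.09  -0.007] w 0.26 ff 59.1
shift [-0.1124 -0.0819 -0.0026] turn 0.3735
```

Emit:
servo_tool(
  plan=[
    [0,-0.026,-0.019,0,0.09],
    [0,-0.052,-0.038,0,0.18],
    [0,-0.08,-0.058,0,0.27],
    [0,-0.1,-0.073,0,0.34],
    [0,-0.112,-0.082,0,0.373],
  ],
)

```text
time: 5.15
position: [539.1, -103.4, 106.4]
tool_rot: [0.55, 0.835, -0.0, 0.0]
wrist_force: [-1.1, 0.9, -2.3]
gripper_width: 0.258
finger_force: 59.1
```

Emit:
servo_tool(
  plan=[
    [0,0,0,0,0],
    [0,0,0,0,0],
  ],
)

```text
time: 5.32
position: [538.7, -101.1, 106.4]
tool_rot: [0.548, 0.836, -0.0, -0.001]
wrist_force: [1.0, 0.8, -2.2]
gripper_width: 0.26
finger_force: 59.1
```

```bash
python3 -c "
from h import *
go(538,-103,55,113.3)
T=camera('top');cv2.imwrite('pics/top1.png',T);c=get_calibration('wrist');go(538,-103,55,113.3);I=camera('wrist');cv2.imwrite('pics/w2.png',I)
np.savez('w2.npz',**{k:np.array(v) for k,v in c.items()})"
```

```text
t 5.32 pos [ 538.7 -101.1  106.4] psi 113.54 q [-0.19  0.32 -0.39  0.86  0.    0.97] F [ 1.05  0.83 -2.22] M [0.036 0.004 0.029] w 0.26 ff 59.1
shift [-0.0015 -0.0013  0.0514] turn 0.0042
t 5.37 pos [ 538.5 -100.3  106.5] psi 113.62 q [-0.18  0.32 -0.39  0.86  0.    0.97] F [-0.29 -0.11 -1.9 ] M [-0.008  0.043 -0.002] w 0.255 ff 59.1
shift [-0.0024 -0.0015  0.0515] turn 0.0055
```

View pics/w2.png

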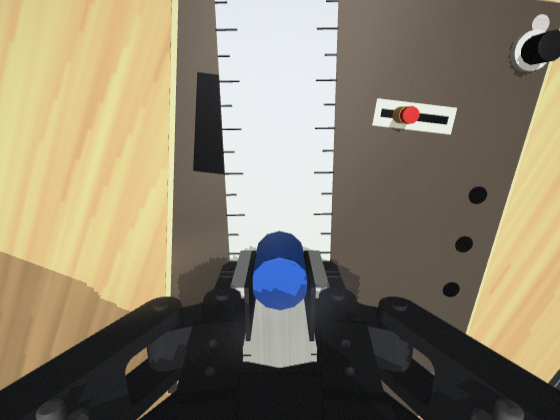

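The wrist view shows the bar held level between the jaws. The left pin's red top is at (410,115) inside its white patch, well clear of the bar's right edge.

```bash
python3 -c "
from h import *
c=dict(np.load('w2.npz'));I=cv2.imread('pics/w2.png')
b,_=blobs(I,(0,140,80),(6,255,255),(360,80,470,150),20);print([(x,a,onz(c,x,30).round(1)) for x,a in b])
_,m=blobs(I,(0,0,130),(180,60,255),(205,0,345,225));m=cv2.morphologyEx(m,cv2.MORPH_CLOSE,np.ones((9,9)))
L=[];Rr=[]
for v in range(5,215,5):
    u=np.nonzero(m[v])[0];L.append(onz(c,(u[0],v),73.6)[:2]);Rr.append(onz(c,(u[-1],v),73.6)[:2])
for P in(L,Rr):
    f=cv2.fitLine(np.array(P,np.float32),cv2.DIST_HUBER,0,.01,.01).ravel();print(f.round(3),np.degrees(np.arctan2(f[1],f[0])))
print(I[115,300],m[100].nonzero()[0][[0,-1]])
"
```

```text
[(array([409.4, 114.6]), np.int32(261), array([579.9,  -7.5,  30. ]))]
[ 4.14000e-01 -9.10000e-01  4.87518e+02 -4.70880e+01] -65.519966
[ 4.09000e-01 -9.12000e-01  5.29997e+02 -1.83170e+01] -65.82802
[243 239 234] [220 335]
```

Emit:
servo_tool(
  plan=[
    [0,-0.001,-0.001,0.015,0.01],
    [0,-0.001,-0.001,0.03,0.014],
    [0,-0.001,-0.001,0.042,0.014],
    [0,-0.001,-0.001,0.05,0.014],
    [0,-0.001,-0.001,0.052,0.014],
  ],
)

```text
time: 5.83
position: [537.4, -100.6, 53.7]
tool_rot: [0.553, 0.833, -0.0, -0.001]
wrist_force: [-0.7, 0.3, -1.0]
gripper_width: 0.253
finger_force: 59.2
```

Emit:
servo_tool(
  plan=[
    [0,0,0,0.0,0],
    [0,0,0,0.001,0],
    [0,0,0,0.002,0],
  ],
)

```text
time: 6.08
position: [539.5, -101.8, 54.1]
tool_rot: [0.553, 0.833, 0.0, 0.001]
wrist_force: [-0.7, -0.3, -0.7]
gripper_width: 0.257
finger_force: 59.2
```

```bash
python3 -c "
from h import *
go(538,-103,51,112.8)"
```

```text
t 6.08 pos [ 539.5 -101.8   54.1] psi 112.83 q [-0.19  0.38 -0.44  0.75  0.    0.99] F [-0.73 -0.26 -0.72] M [ 0.045 -0.008 -0.007] w 0.257 ff 59.2
shift [-0.0005 -0.0018  0.0031] turn 0.0005
```

Emit:
servo_tool(
  plan=[
    [0,0,0,0.001,0],
    [0,0,0,0.001,0],
    [0,0,0,0.001,0],
  ],
)

```text
time: 6.33
position: [538.9, -102.0, 52.6]
tool_rot: [0.553, 0.833, 0.0, 0.0]
wrist_force: [-0.2, -0.6, -2.4]
gripper_width: 0.259
finger_force: 59.2
```

Emit:
servo_tool(
  plan=[
    [0,0,0,0.001,0],
    [0,0,0,0.001,0],
    [0,0,0,0.001,0],
  ],
)

```text
time: 6.58
position: [538.7, -102.0, 51.3]
tool_rot: [0.553, 0.833, -0.0, -0.0]
wrist_force: [-0.5, 0.7, -2.5]
gripper_width: 0.255
finger_force: 59.2
```

```bash
python3 -c "
from h import *
go(538,-103,51,112.8)"
```

```text
t 6.58 pos [ 538.7 -102.    51.3] psi 112.8 q [-0.19  0.38 -0.45  0.74  0.    0.99] F [-0.48  0.74 -2.49] M [-0.014  0.051 -0.002] w 0.255 ff 59.2
shift [-0.0007 -0.001   0.0003] turn -0.0
```

Emit:
servo_tool(
  plan=[
    [0,0,0,0.0005,0],
    [0,0,0,0.0005,0],
    [0,0,0,0.0005,0],
  ],
)

```text
time: 6.83
position: [538.8, -102.0, 50.8]
tool_rot: [0.553, 0.833, -0.0, 0.0]
wrist_force: [-0.1, -0.3, -1.5]
gripper_width: 0.258
finger_force: 59.3
```

Emit:
servo_tool(
  plan=[
    [0,0,0,0.0005,0],
    [0,0,0,0.0005,0],
    [0,0,0,0.0005,0],
  ],
)

```text
time: 7.08
position: [538.8, -102.0, 50.8]
tool_rot: [0.553, 0.833, 0.0, 0.0]
wrist_force: [-3.1, -0.1, 5.2]
gripper_width: 0.255
finger_force: 60.1
```

Emit:
servo_tool(
  plan=[
    [0,0,0,0.0005,0],
    [0,0,0,0.0005,0],
    [0,0,0,0.0005,0],
  ],
)

```text
time: 7.33
position: [538.8, -102.0, 50.8]
tool_rot: [0.553, 0.833, 0.0, 0.0]
wrist_force: [-5.2, 0.3, 10.0]
gripper_width: 0.257
finger_force: 60.7
```

Emit:
servo_tool(
  plan=[
    [0,0,0,-0.0006,0],
    [0,0,0,-0.0006,0],
    [0,0,0,-0.0006,0],
  ],
)

```text
time: 7.58
position: [538.8, -101.9, 50.8]
tool_rot: [0.553, 0.833, 0.0, 0.0]
wrist_force: [-2.3, 0.3, 6.3]
gripper_width: 0.256
finger_force: 59.8
```

Emit:
servo_tool(
  plan=[
    [0,0,0.006,0,0],
    [0,0,0.014,0,0],
    [0,0,0.023,0,0],
    [0,0,0.03,0,0],
    [0,0,0.034,0,0],
  ],
)

```text
time: 8.0
position: [569.8, -89.3, 50.8]
tool_rot: [0.553, 0.833, -0.001, 0.0]
wrist_force: [-8.4, -2.9, 11.9]
gripper_width: 0.257
finger_force: 60.3
```

Emit:
servo_tool(
  plan=[
    [0,0,0,0,0],
    [0,0,0,0,0],
    [0,0,0,0,0],
  ],
)

```text
time: 8.25
position: [570.4, -89.1, 50.8]
tool_rot: [0.553, 0.833, -0.0, 0.0]
wrist_force: [-2.6, -0.6, 6.0]
gripper_width: 0.259
finger_force: 59.9
```

```bash
python3 -c "
from h import *
go(538+.922*43,-103+.3875*43,51,112.8)
c=get_calibration('wrist');I=camera('wrist');cv2.imwrite('pics/w3.png',I);np.savez('w3.npz',**{k:np.array(v) for k,v in c.items()})
b,_=blobs(I,(0,140,80),(6,255,255),None,20);print([(x,a,onz(c,x,30).round(1)) for x,a in b])
cv2.imwrite('pics/scene3.png',cv2.resize(camera('scene')[160:310,200:400],None,fx=4,fy=4,interpolation=2))"
```

```text
t 8.25 pos [570.4 -89.1  50.8] psi 112.8 q [-0.15  0.43 -0.38  0.76 -0.    1.02] F [-2.56 -0.61  5.96] M [-0.189  0.486  0.065] w 0.259 ff 59.9
shift [-0.0003  0.0078 -0.0002] turn 0.0
[(array([376.4, 106.8]), np.int32(497), array([579.8,  -7.4,  30. ]))]
```

View pics/w3.png

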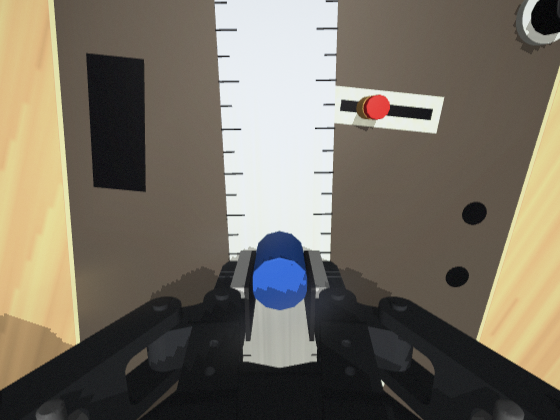

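View pics/scene3.png

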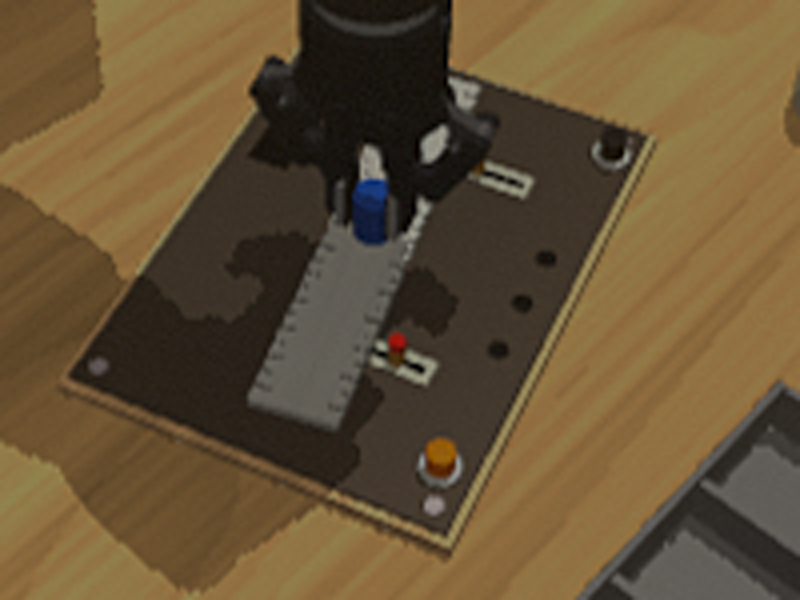

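The wrist view shows the left pin at (376,107), clear of the bar's edge at u≈333. The scene crop shows the bar flat and clear of the right pin at (397,345). I estimate a gap of about 10 mm at both pins, so I close in slowly.

Emit:
servo_tool(
  plan=[
    [0,0,0.001,-0.0002,0],
    [0,0,0.002,-0.0002,0],
    [0,0,0.003,-0.0002,0],
    [0,0,0.004,-0.0002,0],
    [0,0,0.005,-0.0002,0],
  ],
)

```text
time: 8.77
position: [573.6, -87.6, 50.8]
tool_rot: [0.554, 0.833, -0.001, -0.0]
wrist_force: [-6.3, -2.3, 9.1]
gripper_width: 0.254
finger_force: 60.1
```

Emit:
servo_tool(
  plan=[
    [0,0,0.0004,0,0],
    [0,0,0.0008,0,0],
    [0,0,0.0012,0,0],
    [0,0,0.0016,0,0],
    [0,0,0.002,0,0],
  ],
)

```text
time: 9.18
position: [575.4, -86.9, 50.8]
tool_rot: [0.554, 0.833, -0.001, -0.0]
wrist_force: [-6.6, -3.8, 8.7]
gripper_width: 0.257
finger_force: 60.1
```

```bash
python3 -c "
from h import *
go(538+.922*43,-103+.3875*43,51,112.8);s=sense();print(s['wrist_force']@[.922,.3875,0])"
```

```text
t 9.18 pos [575.4 -86.9  50.8] psi 112.77 q [-0.15  0.44 -0.36  0.77 -0.    1.02] F [-6.59 -3.84  8.72] M [-0.524  1.18   0.026] w 0.257 ff 60.1
shift [-0.0004  0.0023 -0.0002] turn -0.0005
-7.5691800486190575
```

Emit:
servo_tool(
  plan=[
    [0,0,0,-0.0003,0],
    [0,0,0,-0.0005,0],
    [0,0,0,-0.0005,0],
  ],
)

```text
time: 9.43
position: [576.5, -86.1, 50.8]
tool_rot: [0.553, 0.833, -0.0, -0.0]
wrist_force: [-0.3, -1.4, -0.2]
gripper_width: 0.255
finger_force: 59.2
```

Emit:
servo_tool(
  plan=[
    [0,0,0.0002,0,0],
    [0,0,0.0004,0,0],
    [0,0,0.0006,0,0],
    [0,0,0.0008,0,0],
  ],
)

```text
time: 9.77
position: [577.3, -85.5, 50.9]
tool_rot: [0.553, 0.833, 0.0, -0.0]
wrist_force: [0.8, -0.0, -2.3]
gripper_width: 0.253
finger_force: 59.1
```

```bash
python3 -c "
from h import *
go(538+.922*43,-103+.3875*43,51,112.8);s=sense();print(s['wrist_force']@[.922,.3875,0])"
```

```text
t 9.77 pos [577.3 -85.5  50.9] psi 112.81 q [-0.15  0.44 -0.36  0.77  0.    1.03] F [ 0.82 -0.04 -2.33] M [ 0.04  -0.04  -0.045] w 0.253 ff 59.1
shift [-0.0009 -0.     -0.0001] turn 0.0003
0.7376061806022268
```

Emit:
servo_tool(
  plan=[
    [0,0,0.0003,0,0],
    [0,0,0.0006,0,0],
    [0,0,0.0009,0,0],
    [0,0,0.0009,0,0],
  ],
)

```text
time: 10.1
position: [578.2, -85.3, 51.1]
tool_rot: [0.553, 0.833, 0.0, -0.0]
wrist_force: [0.7, -0.4, -2.9]
gripper_width: 0.257
finger_force: 59.1
```

```bash
cat > r.py <<'E'
from h import *
s=sense();psi=np.radians(112.8);n=np.array([np.sin(psi),-np.cos(psi),0])
print("t",round(s["time"],2),"n",(s["position"]@n).round(2),"z",s["position"][2].round(2),"Fn",(s["wrist_force"]@n).round(2),"Fz",s["wrist_force"][2].round(2),"M",s["moment"].round(3))
E
python3 r.py
```

```text
t 10.1 n 499.93 z 51.06 Fn 0.54 Fz -2.89 M [ 0.036 -0.039 -0.015]
```

Emit:
servo_tool(
  plan=[
    [0,0,0.0003,0.0001,0],
    [0,0,0.0006,0.0001,0],
    [0,0,0.0006,0.0001,0],
  ],
)

```text
time: 10.35
position: [578.7, -85.1, 51.0]
tool_rot: [0.553, 0.833, 0.0, 0.0]
wrist_force: [0.3, 0.3, -2.0]
gripper_width: 0.258
finger_force: 59.1
```

```bash
python3 r.py
```

```text
t 10.35 n 500.51 z 51.01 Fn 0.42 Fz -2.02 M [ 0.016 -0.001 -0.079]
```

Emit:
servo_tool(
  plan=[
    [0,0,0.0003,0.0,0],
    [0,0,0.0006,0.0,0],
    [0,0,0.0006,0.0,0],
  ],
)

```text
time: 10.6
position: [579.2, -84.9, 51.0]
tool_rot: [0.553, 0.833, -0.0, -0.0]
wrist_force: [-0.2, -0.5, -1.6]
gripper_width: 0.254
finger_force: 59.1
```

```bash
python3 r.py
```

```text
t 10.6 n 501.0 z 51.0 Fn -0.42 Fz -1.64 M [-0.035  0.026  0.052]
```

Emit:
servo_tool(
  plan=[
    [0,0,0.0002,0.0,0],
    [0,0,0.0004,0.0,0],
    [0,0,0.0004,0.0,0],
  ],
)

```text
time: 10.85
position: [579.3, -84.8, 50.9]
tool_rot: [0.553, 0.833, -0.0, -0.0]
wrist_force: [-1.3, -1.0, -2.3]
gripper_width: 0.255
finger_force: 59.1
```

```bash
python3 r.py
```

```text
t 10.85 n 501.19 z 50.92 Fn -1.57 Fz -2.32 M [-0.054  0.162 -0.043]
```

Emit:
servo_tool(
  plan=[
    [0,0,0.0002,0.0,0],
    [0,0,0.0002,0.0,0],
    [0,0,0.0002,0.0,0],
  ],
)

```text
time: 11.1
position: [579.4, -84.7, 50.9]
tool_rot: [0.553, 0.833, -0.0, -0.0]
wrist_force: [-1.2, -0.6, -1.4]
gripper_width: 0.256
finger_force: 59.1
```

```bash
python3 r.py; python3 -c "
from h import *
import time
for i in range(4):
    camera('top');s=sense();print(s['wrist_force'].round(2),s['moment'].round(3))"
```

```text
t 11.1 n 501.35 z 50.89 Fn -1.38 Fz -1.44 M [-0.065  0.362 -0.102]
[-1.7  -0.59 -2.35] [-0.125  0.366 -0.07 ]
[-1.25 -0.21 -2.72] [-0.112  0.354 -0.116]
[-1.8  -1.02 -2.27] [-0.126  0.375 -0.159]
[-0.94 -0.21 -2.13] [-0.104  0.372 -0.14 ]
```

Emit:
servo_tool(
  plan=[
    [0,0,0.0002,0.0,0.002],
    [0,0,0.0003,0.0,0.004],
    [0,0,0.0003,0.0,0.004],
  ],
)

```text
time: 11.55
position: [579.7, -84.5, 50.9]
tool_rot: [0.555, 0.832, -0.0, -0.0]
wrist_force: [-2.8, -0.6, -2.1]
gripper_width: 0.258
finger_force: 59.2
```

```bash
cat > r.py <<'E'
from h import *
psi=np.radians(112.6);n=np.array([np.sin(psi),-np.cos(psi),0])
D=[]
for i in range(4):
    s=sense();D.append(np.r_[s["wrist_force"],s["moment"],s["position"]]);camera('top')
d=np.mean(D,0);Fn=-(d[:3]@n);k=d[5]/.0725
print("t",round(s["time"],2),"n",(d[6:]@n).round(2),"z",d[8].round(2),"push",Fn.round(2),"Fz",d[2].round(2),"M",d[3:6].round(3),"A~",((Fn+k)/2).round(2),"B~",((Fn-k)/2).round(2));go(579.4,-84.7,51,112.8)
E
python3 r.py
```

```text
t 11.7 n 502.71 z 50.91 push 3.05 Fz -1.68 M [-0.09   0.597 -0.042] A~ 1.24 B~ 1.81
t 11.75 pos [579.7 -84.5  50.9] psi 112.58 q [-0.14  0.44 -0.35  0.78 -0.    1.03] F [-2.91  0.89 -1.55] M [-0.091  0.686 -0.053] w 0.255 ff 59.2
shift [-0.     -0.0003 -0.0001] turn -0.0039
```

Emit:
servo_tool(
  plan=[
    [0,0,0.0003,0.0,0.0007],
    [0,0,0.0005,0.0,0.0007],
    [0,0,0.0005,0.0,0.0007],
  ],
)

```text
time: 12.0
position: [579.8, -84.5, 50.9]
tool_rot: [0.555, 0.832, -0.001, -0.0]
wrist_force: [-4.2, -0.9, 0.6]
gripper_width: 0.255
finger_force: 59.3
```

```bash
python3 r.py
```

```text
t 12.15 n 502.8 z 50.89 push 4.84 Fz 0.78 M [-0.237  1.075 -0.014] A~ 2.32 B~ 2.51
t 12.2 pos [579.8 -84.5  50.9] psi 112.53 q [-0.14  0.44 -0.35  0.78 -0.    1.03] F [-5.35 -1.61  0.62] M [-0.21   1.088  0.016] w 0.258 ff 59.3
shift [-0.     -0.0005 -0.0001] turn -0.0047
```

Emit:
servo_tool(
  plan=[
    [0,0,0.0002,0.0,0],
    [0,0,0.0004,0.0,0],
    [0,0,0.0004,0,0],
    [0,0,0.0004,0,0],
    [0,0,0.0004,0,0],
  ],
)

```text
time: 12.62
position: [579.8, -84.5, 50.9]
tool_rot: [0.555, 0.832, -0.001, -0.001]
wrist_force: [-6.4, -0.9, 1.0]
gripper_width: 0.253
finger_force: 59.4
```

```bash
python3 r.py
```

```text
t 12.77 n 502.86 z 50.91 push 5.87 Fz 1.03 M [-0.31   1.3    0.019] A~ 3.07 B~ 2.8
t 12.82 pos [579.8 -84.5  50.9] psi 112.53 q [-0.14  0.44 -0.35  0.78 -0.    1.03] F [-6.51 -1.58  0.73] M [-0.341  1.299 -0.017] w 0.252 ff 59.4
shift [-0.0001 -0.0005 -0.0001] turn -0.0048
```

Emit:
servo_tool(
  plan=[
    [0,0,0.0002,0.0,0],
    [0,0,0.0003,0.0,0],
    [0,0,0.0003,0,0],
    [0,0,0.0003,0,0],
    [0,0,0.0003,0,0],
  ],
)

```text
time: 13.23
position: [579.9, -84.4, 50.9]
tool_rot: [0.555, 0.832, -0.001, -0.001]
wrist_force: [-6.7, -1.6, 2.7]
gripper_width: 0.257
finger_force: 59.5
```

```bash
python3 r.py
```

```text
t 13.38 n 502.89 z 50.92 push 6.9 Fz 2.29 M [-0.401  1.496  0.067] A~ 3.91 B~ 2.99
t 13.43 pos [579.9 -84.4  50.9] psi 112.52 q [-0.14  0.44 -0.35  0.78 -0.    1.03] F [-6.8  -2.11  1.18] M [-0.398  1.463  0.022] w 0.254 ff 59.5
shift [-0.0001 -0.0005 -0.0001] turn -0.0048
```

Emit:
servo_tool(
  plan=[
    [0,0,0,0.0,0],
    [0,0,-0.0003,0.0,0],
    [0,0,-0.0006,0,0],
    [0,0,-0.0009,0,0],
    [0,0,-0.0009,0,0],
  ],
)

```text
time: 13.85
position: [579.8, -84.5, 50.9]
tool_rot: [0.555, 0.832, -0.0, -0.0]
wrist_force: [-4.9, 0.3, 0.2]
gripper_width: 0.251
finger_force: 59.4
```

```bash
python3 r.py
```

```text
t 14.0 n 502.81 z 50.9 push 5.13 Fz -0.02 M [-0.225  1.179 -0.034] A~ 2.33 B~ 2.8
t 14.05 pos [579.8 -84.5  50.9] psi 112.53 q [-0.14  0.44 -0.35  0.78 -0.    1.03] F [-4.63  0.27 -0.82] M [-0.222  1.187 -0.088] w 0.257 ff 59.4
shift [-0.     -0.0005 -0.0001] turn -0.0047
```

Emit:
servo_tool(
  plan=[
    [0,0,-0.0003,0,0],
    [0,0,-0.0006,0.0,0],
    [0,0,-0.0008,0,0],
    [0,0,-0.0008,0,0],
  ],
)

```text
time: 14.38
position: [579.7, -84.6, 50.9]
tool_rot: [0.555, 0.832, 0.0, -0.0]
wrist_force: [-3.3, 0.5, -3.0]
gripper_width: 0.257
finger_force: 59.2
```

```bash
python3 r.py
```

```text
t 14.53 n 502.66 z 50.93 push 3.16 Fz -2.28 M [-0.016  0.678 -0.021] A~ 1.44 B~ 1.72
t 14.58 pos [579.7 -84.6  51. ] psi 112.54 q [-0.15  0.44 -0.35  0.77  0.    1.03] F [-2.16  0.15 -2.25] M [0.007 0.657 0.035] w 0.26 ff 59.2
shift [ 0.0001 -0.0003 -0.    ] turn -0.0045
```

Emit:
servo_tool(
  plan=[
    [0.45,0,0,0,0],
    [0.45,0,0,0.0,0],
    [0.45,0,0,0,0],
    [0.45,0,0,0,0],
    [0.45,0,0,0,0],
  ],
)

```text
time: 15.0
position: [580.3, -84.8, 51.4]
tool_rot: [0.555, 0.832, 0.0, 0.001]
wrist_force: [-0.0, -0.1, -0.2]
gripper_width: 0.449
finger_force: 0.0
```

Emit:
servo_tool(
  plan=[
    [0.45,0,0,0,0],
    [0.45,0,0,-0.01,0],
    [0.45,0,0,-0.03,0],
    [0.45,0,0,-0.06,0],
    [0.45,0,0,-0.09,0],
  ],
)

```text
time: 15.42
position: [578.7, -84.6, 142.0]
tool_rot: [0.555, 0.832, -0.0, -0.001]
wrist_force: [0.2, -1.0, 0.0]
gripper_width: 0.449
finger_force: 0.0
```

Emit:
servo_tool(
  plan=[
    [0.45,0,-0.02,-0.03,0],
    [0.45,0,-0.04,-0.05,0],
    [0.45,0,-0.06,-0.07,0],
    [0.45,0,-0.06,-0.07,0],
    [0.45,0,-0.06,-0.07,0],
  ],
)

```text
time: 15.83
position: [524.7, -108.2, 213.2]
tool_rot: [0.556, 0.831, 0.001, 0.002]
wrist_force: [0.6, -0.4, 0.0]
gripper_width: 0.448
finger_force: 0.0
```

```bash
python3 r.py; python3 -c "
from h import *
I=camera('wrist');J=camera('scene')[160:310,200:400]
cv2.imwrite('pics/f.png',np.hstack([I,cv2.resize(J,(240,180)) if 0 else cv2.copyMakeBorder(cv2.resize(J,(240,180)),0,240,0,0,0)]))"
```

```text
t 15.98 n 442.78 z 211.57 push 0.01 Fz -0.33 M [ 0.005  0.008 -0.036] A~ -0.24 B~ 0.25
t 16.03 pos [ 524.1 -107.4  210. ] psi 112.56 q [-0.2   0.21 -0.28  1.08  0.    0.97] F [-0.45  0.03 -0.14] M [-0.056  0.007  0.009] w 0.45 ff 0.0
shift [-0.0004  0.0599  0.159 ] turn -0.0042
```

View pics/f.png

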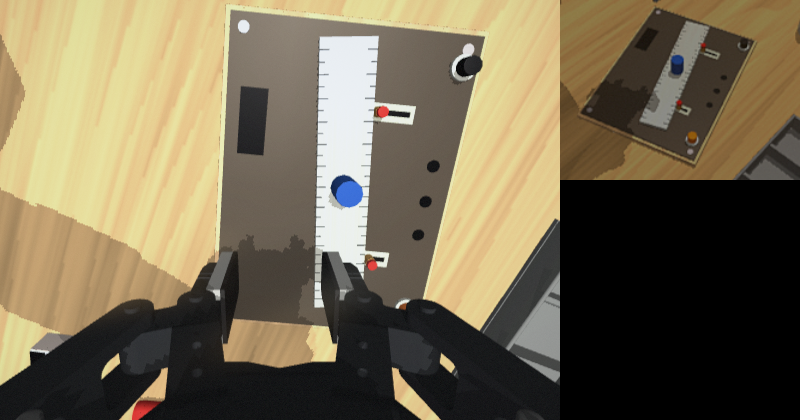

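The view shows the bar lying flat with its edge against both pins, at (382,112) and (370,264). The gripper is clear of everything, so I am handing in.

```bash
python3 -c "
from bench import *
print(hand_in())"
```

```text
the job is handed in; nothing more can be done
None
```

I slid the straightedge against both pins, held it at an estimated 3–4 N on each, then released it; the last picture shows it flat and touching both, and the job is handed in (no verdict returned).

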